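# Weigh out bench-bolt nuts against the pattern tin

## Robot

A 6-joint arm with a two-finger parallel gripper is mounted at the origin on the work surface; the furniture and walls round the work are solid. World frame = base frame: x ahead of the robot, y to its left, z up, the work surface at z = 0. Lengths are in m, angles in rad, forces in N, time in s.
With the tool pointing down it reaches from about 0.25 to 0.725 m from the base axis. Payload 4 kg.
Tool frame: the origin (TCP) lies on the centre line of the jaws, within the pads' length; the fingertips stand 11 mm ahead of it and the grasp point (between the pads) lies 8 mm behind it (bot.nose_length is the distance from the TCP to the fingertips, in m); z points along the fingers, y is the direction in which the jaws open and shut (so a half turn about z gives the same grasp; the last joint's range is limited). The gripper opens to 85 mm and grips with 20 to 120 N. Pads are 22 mm wide; open, the fingers measure 114 mm over their backs; the gripper's body (76 mm by 85 mm) begins 54 mm behind the grasp point. The pads swing forward as they close: fully open they stand 13 mm farther back than shut.
Start: joints at [1.251, 0.241, 0.005, 1.335, 0, 1.571], TCP at [0.157, 0.475, 0.242] pointing down, gripper open.
Joint ranges: [-2.72, 2.72], [-1.05, 1.87], [-1.09, 1.28], [-1.99, 2.15], [-1.42, 1.44], [-3.14, 3.14]. Speed limits (rad/s): [2.79, 2.79, 3.14, 3.14, 3.14, 3.14].

## Interface

Orientations are given as a unit quaternion [x, y, z, w].
In Python, from workcell import bot gives the robot as it stands.
- The arm moves only by the tool play_rows, never from a script. Its argument "plan" is one flat list of numbers, 6 for each row, row after row: the shift along the tool's x, y, z in mm, then the turn, a rotation vector about the tool's x, y, z in rad. A call has 1 to 20 rows; each row shifts and turns the commanded pose from where the row before left it, along the tool's axes as they then stand; what a row does not reach is not made up. A row lasts 1/8 s, in which the tool goes at most 62.5 mm and 10.7 degrees, less where a joint would pass 70% of its speed; a pose out of reach is approached as far as the arm can. A call with a gripper value outside its range is refused whole. "hand" is the opening in per cent of the stroke, from 0 (shut) to 100 (fully open), set as the call begins (left out, the last holds). The fingers move at their own pace and stop on an object; the grip force is fixed at half the most. Time passes only in rows, so rows that do not move let the fingers close. It gives the time, the measured TCP pose, the force and the opening at its end, in the units of the state.
- bot.get_obs(): the state, without advancing time (a new reading comes with each control period).
- bot.camera(name): name is "scene" or "top" or "wrist"; returns a dict with "frame" (384x512x3 uint8, blue, green, red), "range_z" (384x512 float32, m along the optical axis (not along the pixel's ray), 0 where there is no reading), "K" (3x3 intrinsics, pixels), "cam_to_world" (4x4, takes a point from camera to world coordinates). Camera axes: x right, y down, z forward; pixel columns grow to the right and rows downward; lengths in m; the calibration is good to about 2 mm. A picture is of the moment at which its call begins.
- bot.job_done(): hands the job in, once; it reports no verdict.
Trained networks look in the newest picture that a camera, given by its name, has taken for a name from the list of things; names that differ only in an ending like _2 or _b are one class to them, and where a whole thing is asked for, a point or a joint stands for the part that bears it (a point fixed in the world has none). Each returns a list of dicts, best first, with "p" (0 to 1); they miss things now and then, are a little off and sometimes report something else, mostly with a low value. They report only what shows in the picture. A call takes as long as a camera call. They do not tell look-alikes from the thing itself.
- bot.outline_of(query, camera): "mask" (384x512 bool, what is visible of it) and "point" ([row, column] in pixels, amid what is visible of it).
The state is a dict: "clock": time; "joint_pos": joint angles; "joint_vel": joint speeds; "tau": joint torques, N m; "eef_pos": TCP position; "tool_rot": TCP orientation; "ft_force": force on the tool from outside, world axes, zero at the start; "ft_torque": the same for the moment, N m; "grip_width": finger opening in m.
Only numpy, scipy, OpenCV 4.12 (cv2) and the standard library are available. Lean on these libraries where they do the work, as an engineer would, in place of code of your own. Each camera call takes 0.05 s, during which the arm holds its last target.

## Task

The closed tin on the right of the bench balance holds a pattern lot of fasteners. Make up a lot of nuts of the same weight: put nuts from the wooden tray into the square pan on the left, one after another, until the needle settles within the thick black arc in the middle of the dial. Leave the nuts you do not need in the wooden tray, leave the tin on its plate, and do not disturb the chisel that lies in front of them.

Things in the scene. Friction and masses are not known exactly. Their poses are not given: they have to be found in the camera images.
- scale: Bench balance, fixed: grey housing 125 mm deep (x), 300 mm wide (y), 50 mm high; square steel pan on its left (+y) end, round plate on its right (-y) end, between them a white dial head 100 mm wide, leaning back, top 140 mm up. Origin: underside centre, z up; +y points from the round plate to the square pan, -x to the dial side, towards the robot.
- pan_floor (a point): Centre of the square pan's floor (upper face), 118 mm left of the balance's middle, axes as the balance's. Inside 120 x 126 mm (x, y), rim 14 mm above the floor. The pan stays level and rides 8 mm up or down on a soft spring (0.13 N per mm): floor 88 mm above the table when the balance is level, 96 mm when the pan is empty.
- plate_top (a point): Centre of the upper face of the round steel plate, 110 mm across, on the balance's right (-y) end, that carries the tin. It goes up as the square pan goes down.
- pointer (a joint): Needle, 68 mm long, pivoted low on the dial, rad. 0 = upright, both sides weigh the same; negative = leans right (tin side), too little in the square pan; positive = leans left, too much. Stops at about +-0.6; one nut moves it 0.375 unless it rests at a stop. The thick black arc spans -0.22 to +0.22, thin lines lie outside it. Settles within 1 s.
- tin_center (a point): Centre of the closed round aluminium tin (76 mm across, 47 mm high) that stands on the round plate; a pattern lot of fasteners is shut in it and the balance is tared for the empty tin. The lot weighs as much as about 1.65 to 3.35 nuts, differently each time: read the pointer.
- nut_tray: Shallow wooden tray, fixed where it stands, 160 mm (x) by 260 mm (y), 24 mm high, walls 6 mm, floor 6 mm thick. Origin: underside centre, z up. The nuts start in it.
- chisel_mid (a point): Chisel, 265 mm long, lying on the table: a bystander. Point at its middle.
- nut_0_center (a point): Centre (half-way up) of loose steel hexagon nut 1 of 4, all alike: 30 mm across the flats, 35 mm across the corners, 18 mm high, 64 g, lying flat in the wooden tray at the start. z up along the bore; x is square to a pair of flats (other pairs every 60 degrees).
- nut_1_center (a point): Centre (half-way up) of loose steel hexagon nut 2 of 4, all alike: 30 mm across the flats, 35 mm across the corners, 18 mm high, 64 g, lying flat in the wooden tray at the start. z up along the bore; x is square to a pair of flats (other pairs every 60 degrees).
- nut_2_center (a point): Centre (half-way up) of loose steel hexagon nut 3 of 4, all alike: 30 mm across the flats, 35 mm across the corners, 18 mm high, 64 g, lying flat in the wooden tray at the start. z up along the bore; x is square to a pair of flats (other pairs every 60 degrees).
- nut_3_center (a point): Centre (half-way up) of loose steel hexagon nut 4 of 4, all alike: 30 mm across the flats, 35 mm across the corners, 18 mm high, 64 g, lying flat in the wooden tray at the start. z up along the bore; x is square to a pair of flats (other pairs every 60 degrees).
Not all that is in view belongs to the job. There is more than one size of the part that bears tin_center; the job needs the smaller.

How it is judged:
By the outcome, as a careful person would: the job done as asked, in the order asked, and still so for the second after the job is handed in, with the robot touching nothing.
It also fails if it takes over 72 s, if anything falls off the work surface, if the arm or the gripper's body presses on something with over 40 N, if the wrist force passes 120 N, or if a joint passes its speed limit or range.

## Working session

There is one attempt and no reset: what is moved stays moved. The work goes in short steps, Python scripts to look and compute and a tool call to move; the robot and the scene stay as the last step left them, time stands still between calls to the robot, and variables do not carry over. Pictures are saved under pics/ and viewed, and the job is handed in when it is done.

Besides the shell and the picture viewer there is one more tool, called after "Emit:" as name(argument=value, ...) on one line, values as JSON. play_rows: Moves the arm, as the interface text tells. Its arguments: {"type":"object","properties":{"plan":{"type":"array","items":{"type":"number"}},"hand":{"type":"number"}},"required":["plan"]}

```bash
ls; mkdir -p pics
python3 - <<'E'
from workcell import bot
import cv2,numpy as np,pickle
for n in ["scene","top"]:
    c=bot.camera(n); cv2.imwrite(f"pics/{n}0.png",cv2.resize(c["frame"],None,fx=1.5,fy=1.5)); pickle.dump(c,open(f"{n}0.pkl","wb"))
    print(n,c["K"].tolist(),c["cam_to_world"].round(3).tolist())
o=bot.get_obs();print(o)
E
```

```text
pics
scene [[484.4357205680757, 0.0, 254.24764187085603], [0.0, 484.4357205680757, 188.35710342647906], [0.0, 0.0, 1.0]] [[0.852, -0.375, 0.364, -0.093], [-0.523, -0.607, 0.598, -0.889], [-0.003, -0.7, -0.714, 0.987], [0.0, 0.0, 0.0, 1.0]]
top [[451.4527322598356, 0.0, 252.08700386054642], [0.0, 451.4527322598356, 190.20268344537314], [0.0, 0.0, 1.0]] [[0.0, -0.984, 0.181, 0.107], [-1.0, 0.002, 0.013, -0.153], [-0.013, -0.181, -0.983, 1.525], [0.0, 0.0, 0.0, 1.0]]
{'clock': 0.1, 'joint_pos': array([1.25101185e+00, 2.41349099e-01, 3.84905798e-03, 1.33520884e+00,
       7.92848384e-06, 1.57077669e+00]), 'joint_vel': array([-0.00114888, -0.00152933,  0.00242584, -0.00050909, -0.0007631 ,
       -0.00122645]), 'tau': array([ 3.14935769e-04, -3.73136866e+01,  2.53011024e+01,  1.08651703e-02,
        4.78458003e-05, -2.79413250e-06]), 'eef_pos': array([0.15700487, 0.47412713, 0.24149247]), 'tool_rot': array([ 1.59202059e-01,  9.87245557e-01, -9.43448696e-04, -1.56173898e-04]), 'ft_force': array([-0.00145398,  0.33363327,  0.58080073]), 'ft_torque': array([-0.00537766,  0.06498604, -0.01124202]), 'grip_width': 0.08537712065752344}
```

View pics/scene0.png

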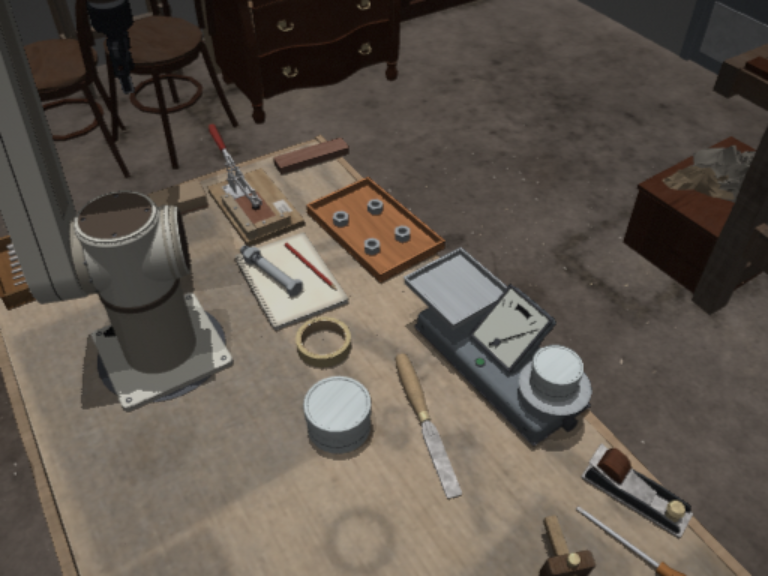

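View pics/top0.png

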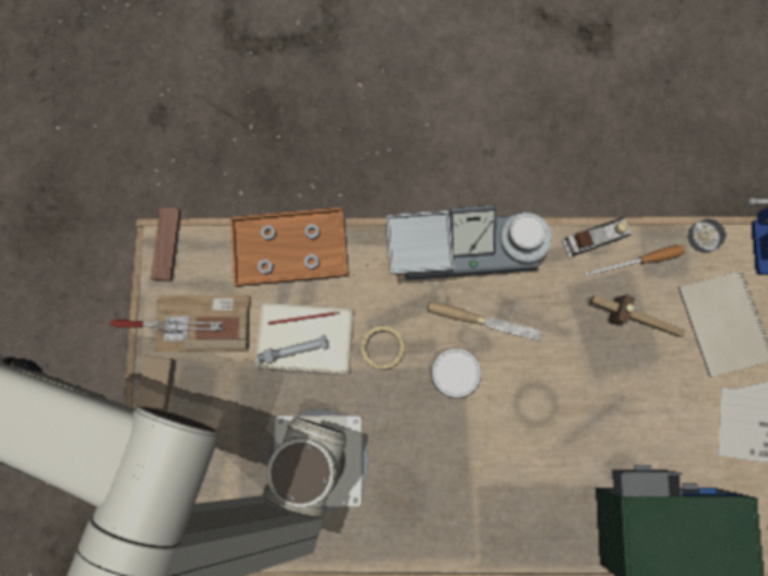

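The scene view (768x576 picture) shows the four nuts in the wooden tray at (340,217), (375,206), (372,245) and (402,233). The square pan is at (460,290). The needle lies at its right stop. The tin on the plate is at (557,370), and a larger look-alike tin stands on the table at (338,410). Next I measure positions.

```bash
cat > h.py <<'E'
from workcell import bot
import cv2,numpy as np
from scipy.spatial.transform import Rotation as R
def cloud(c):
    v,u=np.mgrid[:384,:512]; z=c["range_z"]; K=c["K"]
    p=np.stack([(u-K[0,2])/K[0,0]*z,(v-K[1,2])/K[1,1]*z,z],-1)
    T=c["cam_to_world"]; w=p@T[:3,:3].T+T[:3,3]; w[z==0]=np.nan
    return w
E
python3 - <<'E'
from h import *
for n in ["scene","top"]:
    c=bot.camera(n); w=cloud(c)
    for q in ["nut_0_center","nut_tray","pan_floor","scale","tin_center","chisel_mid","pointer"]:
        for d in bot.outline_of(q,n)[:5]:
            m=d["mask"]; P=w[m]; P=P[~np.isnan(P[:,0])]
            if len(P)<5: print(n,q,d["p"],d["point"],len(P)); continue
            zt=np.percentile(P[:,2],[5,50,95])
            Q=P[:,:2].astype(np.float32); rect=cv2.minAreaRect(Q)
            print(n,q,round(d["p"],2),d["point"],m.sum(),"med",np.median(P,0).round(3),"z",zt.round(3),"rect",np.round(rect[0],3),np.round(rect[1],3),round(rect[2],1))
c=bot.camera("scene")
f=c["frame"]
cv2.imwrite("pics/nuts.png",cv2.resize(f[110:260,190:420],None,fx=3.4,fy=3.4,interpolation=cv2.INTER_CUBIC))
E
```

```text
scene nut_0_center 0.48 [164.0, 245.9] 107 med [0.439 0.018 0.018] z [0.006 0.018 0.026] rect [0.443 0.026] [0.05 0.03] 58.7
scene nut_tray 0.59 [152.7, 251.4] 3077 med [0.475 0.069 0.007] z [0.002 0.007 0.024] rect [0.693 0.364] [1.026 0.297] 52.6
scene pan_floor 0.71 [138.1, 248.3] 91 med [0.507 0.116 0.02 ] z [0.009 0.02  0.026] rect [0.507 0.119] [0.032 0.032] 27.8
scene pan_floor 0.66 [190.3, 304.4] 2147 med [ 0.463 -0.219  0.097] z [0.093 0.097 0.109] rect [0.82  0.163] [1.238 0.215] 48.7
scene pan_floor 0.53 [153.9, 250.8] 3160 med [0.475 0.068 0.007] z [0.002 0.007 0.024] rect [0.794 0.502] [1.37  0.288] 53.5
scene scale 0.91 [221.6, 331.2] 7417 med [ 0.452 -0.324  0.081] z [0.02  0.081 0.12 ] rect [ 0.873 -0.018] [1.311 0.475] 41.7
scene tin_center 0.9 [275.5, 222.6] 1898 med [ 0.178 -0.315  0.062] z [0.012 0.062 0.066] rect [ 0.184 -0.301] [0.105 0.103] 82.6
scene tin_center 0.77 [246.6, 370.1] 1087 med [ 0.472 -0.46   0.124] z [0.086 0.124 0.128] rect [ 0.824 -0.178] [0.956 0.078] 38.8
scene tin_center 0.74 [192.1, 305.7] 2096 med [ 0.462 -0.22   0.097] z [0.093 0.097 0.10
[... 477 characters left out ...]
5] z [-0.001  0.005  0.022] rect [0.475 0.072] [0.161 0.26 ] 5.2
top pan_floor 0.76 [160.6, 280.7] 1590 med [ 0.466 -0.226  0.095] z [0.09  0.095 0.108] rect [ 0.616 -0.247] [0.154 0.456] 81.3
top scale 0.64 [161.8, 305.4] 4005 med [ 0.46  -0.307  0.092] z [0.026 0.092 0.122] rect [ 0.619 -0.355] [0.386 0.474] 85.4
top tin_center 0.92 [157.6, 351.9] 501 med [ 0.479 -0.451  0.124] z [0.093 0.124 0.129] rect [ 0.485 -0.455] [0.074 0.084] 71.2
top tin_center 0.78 [250.0, 305.1] 855 med [ 0.187 -0.301  0.061] z [0.054 0.061 0.067] rect [ 0.187 -0.301] [0.11  0.103] 18.3
top chisel_mid 0.77 [216.6, 322.8] 465 med [ 0.304 -0.372  0.014] z [0.002 0.014 0.029] rect [ 0.304 -0.371] [0.26  0.025] 75.1
```

View pics/nuts.png

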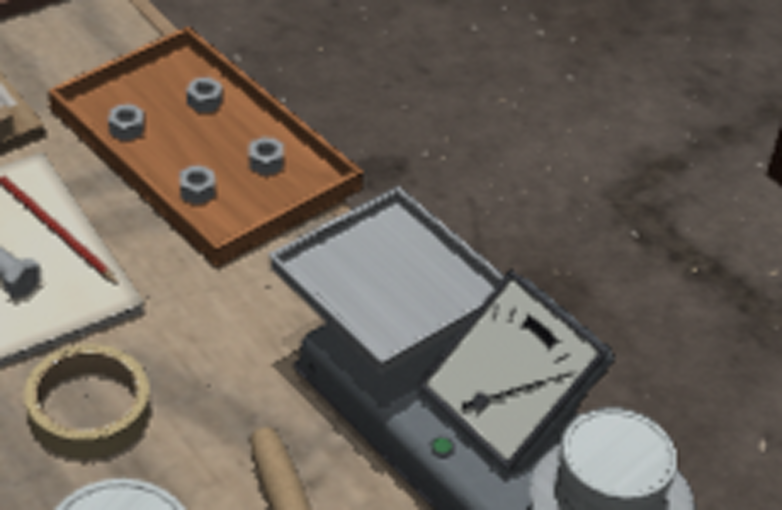

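The close crop shows four alike hexagon nuts in the tray at crop (127,122), (205,96), (198,185) and (266,157). The needle is well right of the thick arc, at its stop. The tin on the plate is the smaller one. Next: precise nut positions and the wrist camera.

Run:
```python
from h import *
for n in ["scene","top"]:
    c=bot.camera(n); w=cloud(c)
    zt=0.014 if n=="top" else 0.0155
    m=((w[...,2]>zt)&(w[...,2]<0.04)&(w[...,0]>0.4)&(w[...,0]<0.55)&(w[...,1]>-0.06)&(w[...,1]<0.2))
    k,l,s,ce=cv2.connectedComponentsWithStats(m.astype(np.uint8))
    for i in range(1,k):
        if s[i,4]>15: 
            P=w[l==i]; print(n,s[i,4],P.mean(0).round(4),P.min(0).round(3),P.max(0).round(3))
    # pan
    m=((w[...,2]>0.075)&(w[...,2]<0.115)&(w[...,0]>0.36)&(w[...,0]<0.56)&(w[...,1]>-0.31)&(w[...,1]<-0.12))
    P=w[m]; print("pan",np.percentile(P[:,2],[5,50,95]),cv2.minAreaRect(P[:,:2].astype(np.float32)))
    r=P[P[:,2]>0.104]; print("rim",cv2.minAreaRect(r[:,:2].astype(np.float32)))
c=bot.camera("wrist"); o=bot.get_obs()
T=c["cam_to_world"];Rt=R.from_quat(o["tool_rot"]).as_matrix()
print("cam in tool",(Rt.T@(T[:3,3]-o["eef_pos"])).round(3),(Rt.T@T[:3,:3]).round(3).tolist(),c["K"][0,0],"toolR",Rt.round(3).tolist())
```

```text
scene 71 [0.5445 0.1463 0.0212] [0.536 0.088 0.016] [0.55  0.198 0.029]
scene 65 [0.4395 0.1955 0.0213] [0.402 0.186 0.016] [0.489 0.2   0.029]
scene 68 [0.5062 0.119  0.0214] [0.491 0.104 0.016] [0.523 0.138 0.028]
scene 69 [0.4262 0.1233 0.0217] [0.409 0.108 0.016] [0.443 0.141 0.027]
scene 68 [0.5095 0.0183 0.0219] [0.493 0.002 0.016] [0.526 0.04  0.028]
scene 70 [0.4373 0.019  0.0218] [0.421 0.005 0.016] [0.456 0.036 0.028]
scene 195 [ 0.4551 -0.0389  0.0215] [ 0.4   -0.06   0.016] [0.55  0.052 0.028]
pan [0.09248379 0.09668173 0.10944579] ((0.46400535106658936, -0.23298975825309753), (0.13268797099590302, 0.15838764607906342), 3.7661850452423096)
rim ((0.46400535106658936, -0.23298975825309753), (0.13268797099590302, 0.15838764607906342), 3.7661850452423096)
top 56 [0.5452 0.1499 0.021 ] [0.54  0.095 0.014] [0.55  0.2   0.029]
top 133 [ 0.4432 -0.0255  0.022 ] [ 0.4   -0.059  0.014] [0.549 0.074 0.03 ]
top 56 [0.5079 0.1194 0.0212] [0.492 0.104 0.014] [0.525 0.136 0.029]
top 53 [0.5101 0.018  0.0217] [0.494 0.004 0.014] [0.527 0.033 0.031]
top 45 [0.4409 0.1953 0.0217] [0.401 0.19  0.016] [0.484 0.2   0.028]
top 50 [0.4393 0.0176 0.0213] [0.424 0.003 0.014] [0.454 0.031 0.03 ]
top 50 [0.4284 0.1241 0.0218] [0.412 0.109 0.015] [0.444 0.14  0.031]
pan [0.08904692 0.09509336 0.10840624] ((0.4666426181793213, -0.23594224452972412), (0.13429002463817596, 0.15785472095012665), 4.069093227386475)
rim ((0.466816246509552, -0.23583243787288666), (0.13436870276927948, 0.15767470002174377), 3.909184455871582)
cam in tool [ 0.066 -0.    -0.131] [[0.0, -0.966, -0.259], [1.0, 0.0, 0.0], [-0.0, -0.259, 0.966]] 306.51563382019407 toolR [[-0.949, 0.314, -0.0], [0.314, 0.949, -0.0], [0.0, -0.0, -1.0]]
```

Emit:
play_rows(plan=[-32, -22, 0, 0, 0, 0, -32, -22, 0, 0, 0, 0, -32, -22, 0, 0, 0, 0, -32, -22, 0, 0, 0, 0, -32, -22, 0, 0, 0, 0, -32, -22, 0, 0, 0, 0, -32, -22, 0, 0, 0, 0, -32, -22, 0, 0, 0, 0, -32, -22, 0, 0, 0, 0, -32, -22, 10, 0, 0, 0, -32, -22, 10, 0, 0, 0, -32, -22, 10, 0, 0, 0, -30, -24, 10, 0, 0, 0, 0, 0, 0, 0, 0, 0], hand=60)

```text
clock: 2.85
eef_pos: [0.4602, 0.0692, 0.2014]
tool_rot: [0.161, 0.987, -0.0, -0.001]
ft_force: [-0.5, -0.3, 0.3]
grip_width: 0.0513
```

```bash
cat > hex.py <<'E'
from h import *
c=bot.camera("wrist"); w=cloud(c); o=bot.get_obs()
print(o["clock"],o["eef_pos"].round(4),o["tool_rot"].round(4),o["grip_width"].round(4))
cv2.imwrite("pics/wrist1.png",cv2.resize(c["frame"],None,fx=1.5,fy=1.5))
z=w[...,2]
m=((z>0.0165)&(z<0.04)&(w[...,0]>0.405)&(w[...,0]<0.537)&(w[...,1]>-0.04)&(w[...,1]<0.175))
m=(m).astype(np.uint8)
k,l,s,ce=cv2.connectedComponentsWithStats(m)
for i in range(1,k):
    if s[i,4]<100 : continue
    P=w[l==i]; ctr=P[:,:2].mean(0)
    T=P[P[:,2]>np.percentile(P[:,2],30)][:,:2]
    hull=cv2.convexHull((T*1000).astype(np.float32))[:,0]/1000
    # fit regular hex support-function
    best=None
    for a in np.radians(np.arange(0,60,1)):
        n=np.stack([np.cos(a+np.pi/3*np.arange(3)),np.sin(a+np.pi/3*np.arange(3))],1)
        h=hull@n.T; wd=(h.max(0)-h.min(0)).max()
        cc=np.linalg.lstsq(n,(h.max(0)+h.min(0))/2,rcond=None)[0]
        if best is None or wd<best[0]: best=(wd,np.degrees(a),cc)
    print(s[i,4],P.mean(0).round(4),"px",ce[i].round(),"hex width %.4f flats dir deg %.0f centre %s"%(best[0],best[1],best[2].round(4)))
E
python3 hex.py
```

```text
Traceback (most recent call last):
  File "hex.py", line 3, in <module>
    print(o["clock"],o["eef_pos"].round(4),o["tool_rot"].round(4),o["grip_width"].round(4))
                                                                  ^^^^^^^^^^^^^^^^^^^^^
AttributeError: 'float' object has no attribute 'round'
```

```bash
sed -i 's/,o\["grip_width"\].round(4)/,o["grip_width"]/' hex.py; python3 hex.py
```

```text
2.95 [0.4594 0.071  0.2022] [ 1.597e-01  9.872e-01  1.000e-04 -4.000e-04] 0.051179778502974456
591 [0.4291 0.1265 0.0233] px [301. 134.] hex width 0.0300 flats dir deg 21 centre [0.4293 0.1266]
338 [ 0.408  -0.0074  0.0236] px [168. 157.] hex width 0.0675 flats dir deg 3 centre [ 0.4075 -0.0006]
556 [0.4406 0.0218 0.0232] px [206. 178.] hex width 0.0299 flats dir deg 30 centre [0.441  0.0215]
549 [0.5088 0.1224 0.023 ] px [318. 208.] hex width 0.0303 flats dir deg 14 centre [0.5095 0.1223]
523 [0.5111 0.0219 0.0228] px [229. 238.] hex width 0.0302 flats dir deg 28 centre [0.512  0.0213]
```

View pics/wrist1.png

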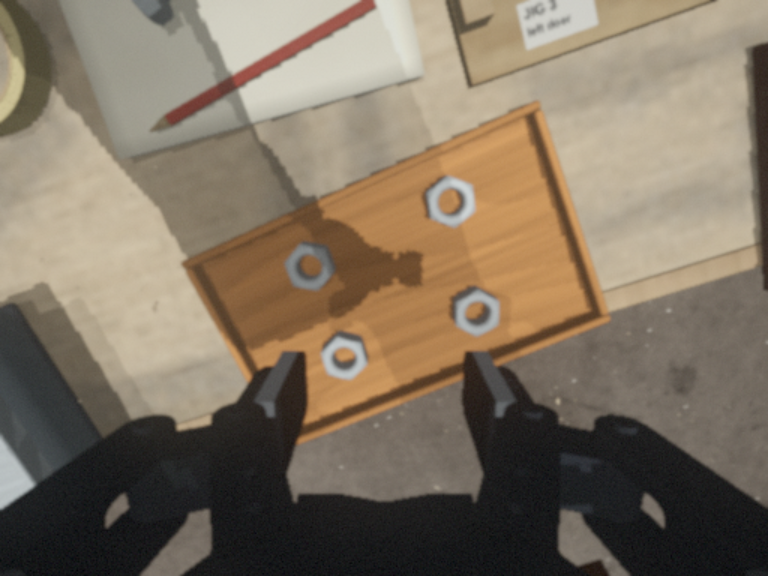

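The wrist view shows four nuts at (450,202), (310,267), (477,312) and (345,356), with the hex fits at 30 mm across flats. I take nut C at (0.440, 0.020) first, jaws along world y.

Emit:
play_rows(plan=[0, 0, 0, 0, 0, -0.16, 0, 0, 0, 0, 0, -0.162, 10, -25, 30, 0, 0, 0, 9.5, -26, 30, 0, 0, 0, 0, 0, 40, 0, 0, 0, 0, 0, 40, 0, 0, 0, 0, 0, 15, 0, 0, 0, 0, 0, 0, 0, 0, 0])

```text
clock: 3.95
eef_pos: [0.439, 0.021, 0.0467]
tool_rot: [-0.002, 1.0, 0.0, -0.001]
ft_force: [-0.2, 0.8, 0.5]
grip_width: 0.0512
```

Run:
```python
from h import *
c=bot.camera("wrist"); o=bot.get_obs(); print(o["eef_pos"].round(4),R.from_quat(o["tool_rot"]).as_matrix().round(3).tolist(),bot.nose_length)
cv2.imwrite("pics/w2.png",c["frame"])
```

```text
[0.4401 0.021  0.0476] [[-1.0, -0.004, -0.0], [-0.004, 1.0, 0.0], [0.0, 0.0, -1.0]] 0.011
```

View pics/w2.png

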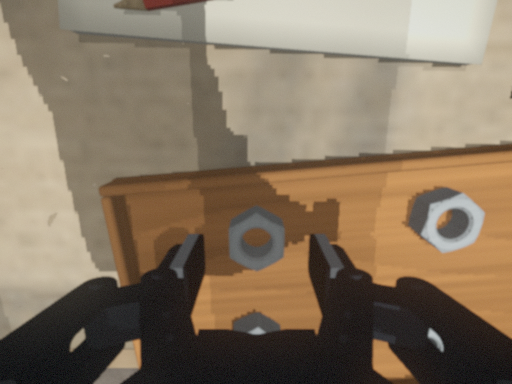

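The nut at (257,239) lies centred between the fingers, flats parallel to the pads. Descend, grip, lift.

Emit:
play_rows(plan=[0, 0, 14, 0, 0, 0, 0, 0, 14, 0, 0, 0, 0, 0, 0, 0, 0, 0])

```text
clock: 4.38
eef_pos: [0.439, 0.02, 0.0182]
tool_rot: [-0.001, 1.0, -0.0, -0.001]
ft_force: [0.9, -0.8, -0.0]
grip_width: 0.0512
```

Emit:
play_rows(plan=[0, 0, 0, 0, 0, 0, 0, 0, 0, 0, 0, 0, 0, 0, 0, 0, 0, 0, 0, 0, 0, 0, 0, 0], hand=0)

```text
clock: 4.88
eef_pos: [0.4407, 0.02, 0.0197]
tool_rot: [-0.001, 1.0, 0.0, 0.001]
ft_force: [0.6, -0.3, 1.2]
grip_width: 0.0285
```

Emit:
play_rows(plan=[0, 0, -20, 0, 0, 0, 0, 0, -40, 0, 0, 0, 0, 0, -50, 0, 0, 0, 0, 0, -40, 0, 0, 0, 0, 0, 0, 0, 0, 0])

```text
clock: 5.5
eef_pos: [0.4427, 0.0202, 0.1726]
tool_rot: [-0.001, 1.0, 0.0, 0.004]
ft_force: [0.2, -0.8, -0.0]
grip_width: 0.0283
```

Run:
```python
from h import *
c=bot.camera("wrist"); o=bot.get_obs(); print(o["eef_pos"].round(4),o["grip_width"])
cv2.imwrite("pics/w3.png",c["frame"])
```

```text
[0.4412 0.0201 0.1705] 0.028422844203728308
```

View pics/w3.png

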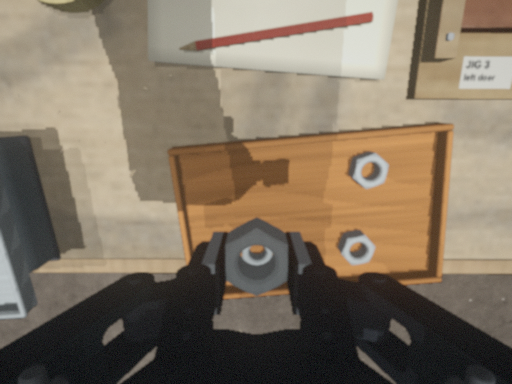

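The nut is held (28 mm opening). Next: over to the pan.

Emit:
play_rows(plan=[-10, -40, 0, 0, 0, 0, -10, -40, 0, 0, 0, 0, -10, -40, 0, 0, 0, 0, -10, -40, 0, 0, 0, 0, -11, -41, 0, 0, 0, 0, -12, -41, 0, 0, 0, 0, 0, 0, 0, 0, 0, 0])

```text
clock: 6.42
eef_pos: [0.5032, -0.224, 0.1667]
tool_rot: [0.001, 1.0, 0.0, -0.001]
ft_force: [0.0, 0.9, -0.9]
grip_width: 0.0285
```

Run:
```python
from h import *
c=bot.camera("wrist"); o=bot.get_obs(); print(o["eef_pos"].round(4),o["grip_width"])
w=cloud(c); z=w[...,2]
m=(z>.085)&(z<.1005)&(w[...,1]>-.3)&(w[...,1]<-.14)&(w[...,0]<.53)
print(cv2.minAreaRect(w[m][:,:2].astype(np.float32)),np.percentile(z[m],[5,50,95]), np.percentile(w[m][:,:2],[1,99],axis=0))
cv2.imwrite("pics/w4.png",c["frame"])
```

```text
[ 0.5026 -0.2224  0.1669] 0.028464757377376287
((0.4650423526763916, -0.2297874540090561), (0.12116356194019318, 0.14268910884857178), 4.236393451690674) [0.09478647 0.09589811 0.09716911] [[ 0.40309715 -0.28780744]
 [ 0.52145282 -0.15862504]]
```

View pics/w4.png

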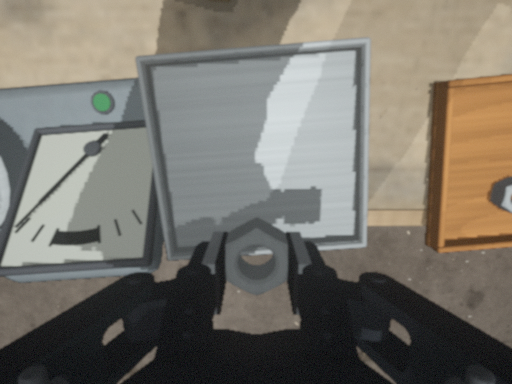

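The wrist picture shows the empty pan spanning (150,60) to (368,245), the nut in the jaws at (257,257), and the needle right of the arc. Lower and release.

Emit:
play_rows(plan=[2, 0, 18, 0, 0, 0, 2, 0, 18, 0, 0, 0, 0, 0, 10, 0, 0, 0, 0, 0, 7, 0, 0, 0, 0, 0, 0, 0, 0, 0, 0, 0, 0, 0, 0, 0])

```text
clock: 7.22
eef_pos: [0.5003, -0.2219, 0.1169]
tool_rot: [-0.001, 1.0, -0.0, 0.001]
ft_force: [0.2, -0.2, -0.4]
grip_width: 0.0284
```

Emit:
play_rows(plan=[0, 0, 0, 0, 0, 0, 0, 0, 0, 0, 0, 0, 0, 0, 0, 0, 0, 0, 0, 0, -10, 0, 0, 0, 0, 0, -20, 0, 0, 0, 0, 0, -40, 0, 0, 0, 0, 0, -30, 0, 0, 0, 0, 0, 0, 0, 0, 0], hand=50)

```text
clock: 8.22
eef_pos: [0.5016, -0.2226, 0.22]
tool_rot: [-0.001, 1.0, -0.001, 0.003]
ft_force: [-0.1, 0.2, 0.1]
grip_width: 0.0429
```

```bash
cat > look.py <<'E'
from h import *
import sys
c=bot.camera("wrist"); o=bot.get_obs(); print(o["clock"],o["eef_pos"].round(4),o["grip_width"])
s=bot.camera("scene")["frame"][180:300,265:410]
a=c["frame"]; b=cv2.resize(s,None,fx=384/120*.8,fy=384/120*.8,interpolation=cv2.INTER_CUBIC)
im=np.zeros((384+b.shape[0],512,3),np.uint8); im=np.zeros((600,512,3),np.uint8)
b=cv2.resize(s,(290,240),interpolation=cv2.INTER_CUBIC)
im[:350]=a[:350]; im[355:595,:290]=b
cv2.imwrite(f"pics/{sys.argv[1]}.png",im)
E
python3 look.py w5
```

```text
8.275 [ 0.5006 -0.2222  0.218 ] 0.04292293610736378
```

View pics/w5.png

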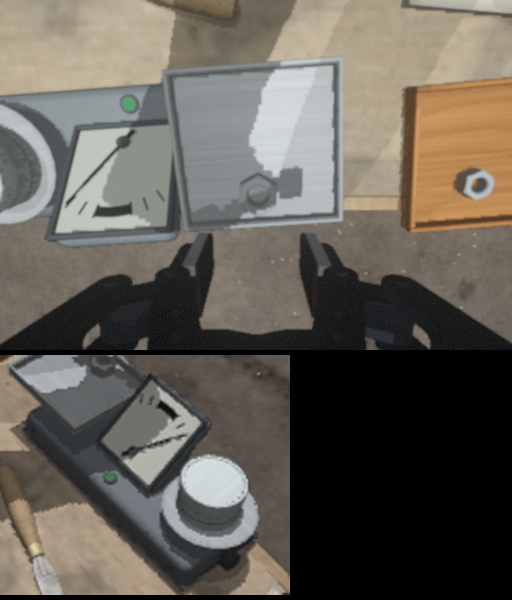

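Nut 1 is in the pan at (258,188); the needle is still at the right. Fetch nut B.

Emit:
play_rows(plan=[-2, 40, 0, 0, 0, 0, -2, 40, 0, 0, 0, 0, -2, 40, 0, 0, 0, 0, -2, 40, 20, 0, 0, 0, -2, 41, 30, 0, 0, 0, -1, 41, 40, 0, 0, 0, 0, 0, 40, 0, 0, 0, 0, 0, 38, 0, 0, 0, 0, 0, 0, 0, 0, 0], hand=60)

```text
clock: 9.45
eef_pos: [0.5059, 0.0202, 0.0444]
tool_rot: [-0.001, 1.0, -0.0, -0.005]
ft_force: [-0.4, -0.1, 0.5]
grip_width: 0.051
```

Run:
```python
from h import *
c=bot.camera("wrist"); o=bot.get_obs(); print(o["eef_pos"].round(4),R.from_quat(o["tool_rot"]).as_matrix().round(3).tolist())
cv2.imwrite("pics/w6.png",c["frame"])
```

```text
[0.5081 0.0201 0.0466] [[-1.0, -0.002, -0.006], [-0.002, 1.0, -0.0], [0.006, -0.0, -1.0]]
```

View pics/w6.png

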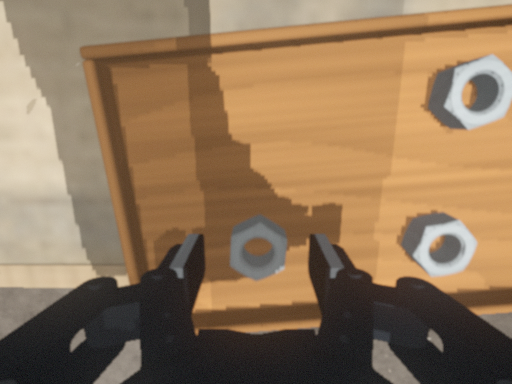

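The nut at (258,247) is centred between the fingers; I go 2 mm farther out and down.

Emit:
play_rows(plan=[-2, 0, 13, 0, 0, 0, 0, 0, 14, 0, 0, 0, 0, 0, 0, 0, 0, 0, 0, 0, 0, 0, 0, 0])

```text
clock: 10.0
eef_pos: [0.5124, 0.0202, 0.0215]
tool_rot: [-0.001, 1.0, 0.0, 0.0]
ft_force: [0.3, 0.1, -0.1]
grip_width: 0.0514
```

Emit:
play_rows(plan=[0, 0, 0, 0, 0, 0, 0, 0, 0, 0, 0, 0, 0, 0, 0, 0, 0, 0, 0, 0, 0, 0, 0, 0], hand=0)

```text
clock: 10.5
eef_pos: [0.513, 0.0202, 0.0222]
tool_rot: [-0.001, 1.0, 0.0, 0.001]
ft_force: [-0.1, -0.3, 5.0]
grip_width: 0.0279
```

Emit:
play_rows(plan=[0, 0, -20, 0, 0, 0, 0, 0, -40, 0, 0, 0, 0, 0, -50, 0, 0, 0, 0, 0, -40, 0, 0, 0, 0, 0, 0, 0, 0, 0])

```text
clock: 11.12
eef_pos: [0.5147, 0.0203, 0.1748]
tool_rot: [-0.001, 1.0, 0.0, 0.004]
ft_force: [0.5, 0.2, -1.4]
grip_width: 0.0282
```

Emit:
play_rows(plan=[8, -40, 0, 0, 0, 0, 8, -40, 0, 0, 0, 0, 8, -40, 0, 0, 0, 0, 8, -40, 0, 0, 0, 0, 9, -41, 0, 0, 0, 0, 9, -41, 0, 0, 0, 0, 0, 0, 0, 0, 0, 0])

```text
clock: 12.0
eef_pos: [0.4613, -0.2239, 0.1696]
tool_rot: [0.001, 1.0, 0.0, -0.001]
ft_force: [0.0, 1.1, -0.9]
grip_width: 0.0282
```

```bash
python3 look.py w7
```

```text
12.05 [ 0.4616 -0.2225  0.1697] 0.028082103878192176
```

View pics/w7.png

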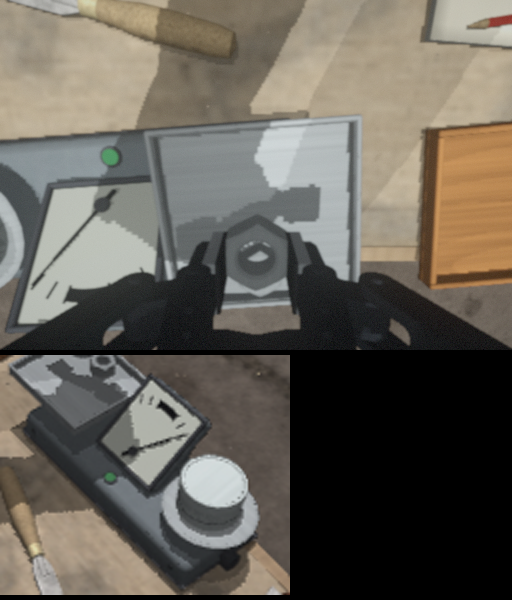

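The needle is still at the right stop with one nut in. Lower the second.

Emit:
play_rows(plan=[0, 0, 18, 0, 0, 0, 0, 0, 18, 0, 0, 0, 0, 0, 10, 0, 0, 0, 0, 0, 7, 0, 0, 0, 0, 0, 0, 0, 0, 0, 0, 0, 0, 0, 0, 0])

```text
clock: 12.85
eef_pos: [0.4632, -0.222, 0.1188]
tool_rot: [-0.001, 1.0, -0.0, 0.0]
ft_force: [1.0, 0.2, -0.5]
grip_width: 0.0282
```

Emit:
play_rows(plan=[0, 0, 0, 0, 0, 0, 0, 0, 0, 0, 0, 0, 0, 0, 0, 0, 0, 0, 0, 0, -10, 0, 0, 0, 0, 0, -20, 0, 0, 0, 0, 0, -40, 0, 0, 0, 0, 0, -30, 0, 0, 0, 0, 0, 0, 0, 0, 0, 0, 0, 0, 0, 0, 0, 0, 0, 0, 0, 0, 0, 0, 0, 0, 0, 0, 0], hand=50)

```text
clock: 14.22
eef_pos: [0.4623, -0.2216, 0.2173]
tool_rot: [-0.001, 1.0, 0.0, -0.001]
ft_force: [0.2, 0.3, 0.1]
grip_width: 0.0429
```

```bash
python3 look.py w8
```

```text
14.275 [ 0.4624 -0.2217  0.2175] 0.04292090873540723
```

View pics/w8.png

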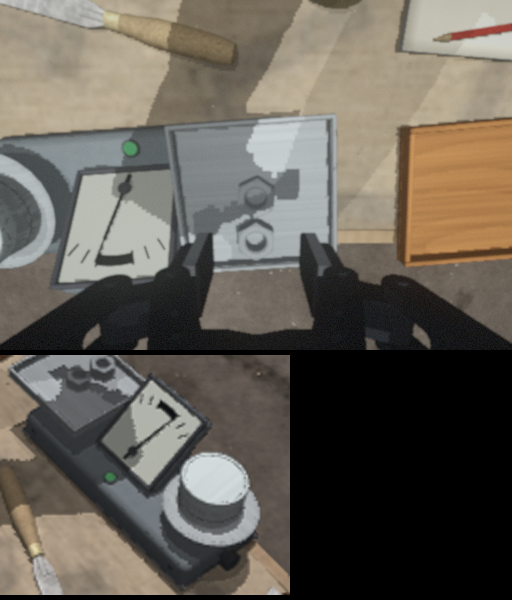

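Emit:
play_rows(plan=[0, 0, -20, 0, 0, 0, 0, 0, 0, 0, 0, 0, 0, 0, 0, 0, 0, 0, 0, 0, 0, 0, 0, 0])

```text
clock: 14.82
eef_pos: [0.4624, -0.2217, 0.2375]
tool_rot: [-0.001, 1.0, 0.0, -0.001]
ft_force: [-0.1, -0.5, -0.3]
grip_width: 0.0428
```

```bash
cat > dial.py <<'E'
from h import *
import sys
# rectify dial: fit plane from depth, then orthographic resample
def dial(cam):
    c=bot.camera(cam); w=cloud(c); f=c["frame"]
    g=f.astype(int)
    # balance axes
    yaw=np.radians(4.0)
    ctr=np.array([0.4635,-0.2225])+0.118*np.array([np.sin(yaw),-np.cos(yaw)])
    ex=np.array([np.cos(yaw),np.sin(yaw)]); ey=np.array([-np.sin(yaw),np.cos(yaw)])
    d=w[...,:2]-ctr; bx=d@ex; by=d@ey
    m=(abs(by)<.04)&(abs(bx)<.07)&(w[...,2]>.065)&(w[...,2]<.15)&(g.min(-1)>60)
    P=np.stack([bx[m],by[m],w[...,2][m]],1)
    keep=np.ones(len(P),bool)
    for _ in range(5):
        co=np.linalg.lstsq(np.c_[P[keep][:,0],np.ones(keep.sum())],P[keep][:,2],rcond=None)[0]
        keep=abs(P[:,2]-P[:,0]*co[0]-co[1])<.004
    t=np.arctan(co[0]); print(cam,m.sum(),keep.sum(),"tilt",np.degrees(t))
    # plane point at bx=0
    o=np.array([*ctr,co[1]]); U=np.array([*(ex*np.cos(t)),np.sin(t)]); Rt=np.array([*(-ey),0])
    S=5; n=600 # px/mm, 120mm
    I,J=np.mgrid[:n,:n]; a=(n/2-I)/S/1000; b=(J-n/2)/S/1000
    X=o+a[...,None]*U+b[...,None]*Rt
    T=np.linalg.inv(c["cam_to_world"]); q=X@T[:3,:3].T+T[:3,3]
    u=q[...,0]/q[...,2]*c["K"][0,0]+c["K"][0,2]; v=q[...,1]/q[...,2]*c["K"][1,1]+c["K"][1,2]
    return cv2.remap(f,u.astype(np.float32),v.astype(np.float32),cv2.INTER_CUBIC)
a=dial("wrist"); b=dial("scene")
im=np.hstack([a[100:550,100:500],b[100:550,100:500]])
cv2.imwrite(f"pics/{sys.argv[1]}.png",im)
E
python3 dial.py d1
```

```text
wrist 9120 8236 tilt 41.46353555556735
scene 1241 1005 tilt 40.97176207467355
```

View pics/d1.png

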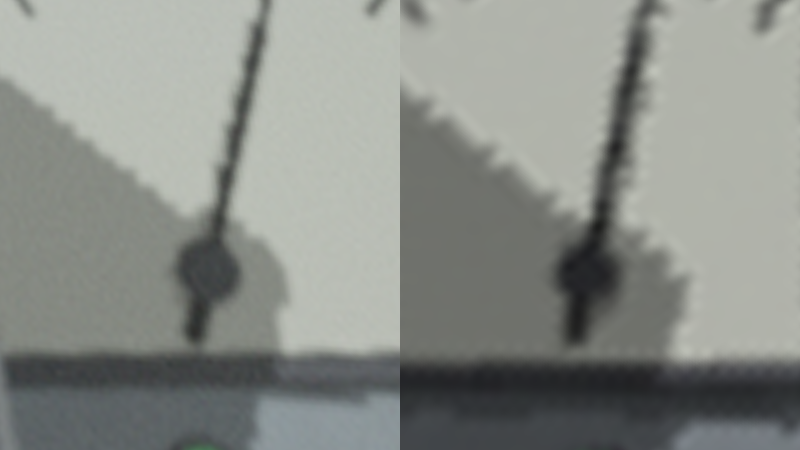

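```bash
sed -i 's/\[100:550,100:500\]/[0:400,100:500]/g; s|(n/2-I)/S/1000|(n/2-I)/S/1000+.02|' dial.py; python3 dial.py d2
```

```text
wrist 9118 8221 tilt 41.49648176045213
scene 1241 1004 tilt 40.993668220370544
```

View pics/d2.png

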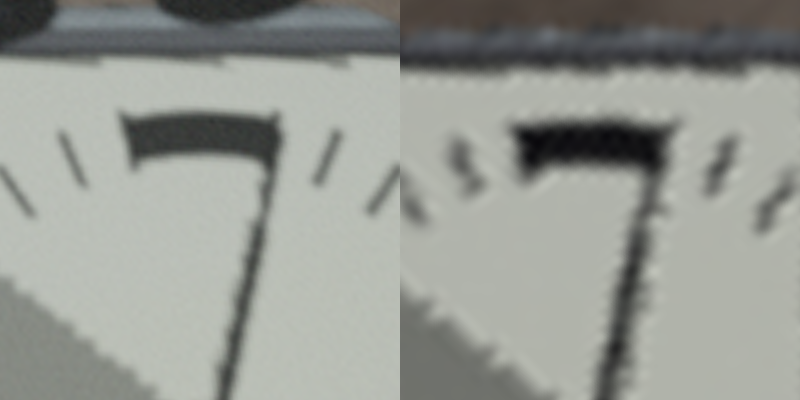

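The needle is very near the right-hand end of the arc (my slopes come out around -0.20 to -0.215). I move the camera squarely over the dial for a better reading before deciding.

Emit:
play_rows(plan=[5, -30, 0, 0, 0, 0, 5, -30, 0, 0, 0, 0, 0, -30, 0, 0, 0, 0, 0, -28, 0, 0, 0, 0, 0, 0, 0, 0, 0, 0, 0, 0, 0, 0, 0, 0])

```text
clock: 15.78
eef_pos: [0.4529, -0.3395, 0.238]
tool_rot: [-0.001, 1.0, 0.0, -0.0]
ft_force: [-0.7, -0.7, -0.1]
grip_width: 0.0426
```

```bash
sed -i 's/^a=dial.*$/a=dial("wrist"); b=a.copy(); cv2.imwrite("pics\/raw.png",bot.camera("wrist")["frame"])/; s/^im=.*/im=a/' dial.py; python3 dial.py d3
```

```text
wrist 9092 8179 tilt 41.502236921955365
```

View pics/d3.png

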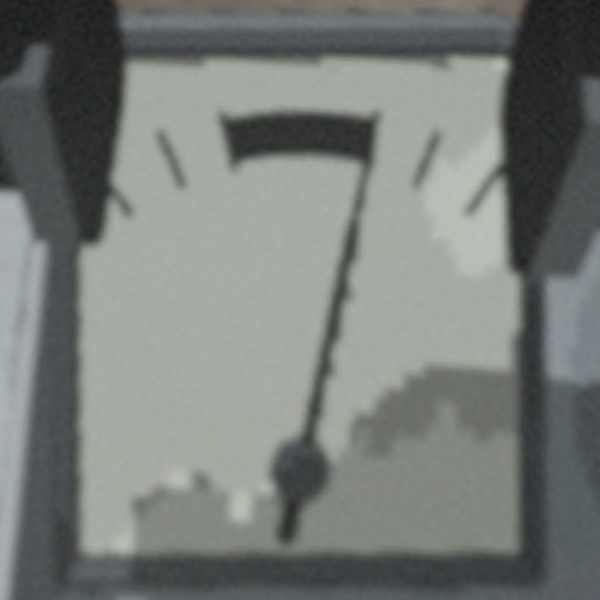

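View pics/raw.png

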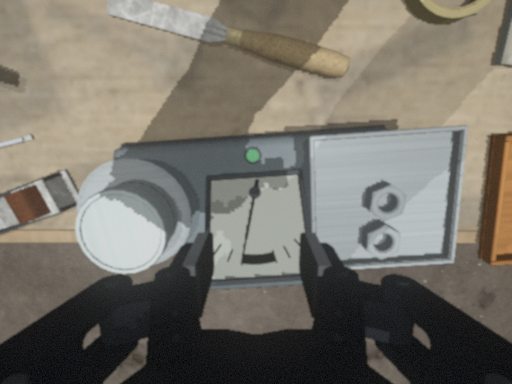

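```bash
cat > fit.py <<'E'
import cv2,numpy as np,sys
g=cv2.cvtColor(cv2.imread(sys.argv[1]),cv2.COLOR_BGR2GRAY).astype(float)
x0,y0=300,470; s=float(sys.argv[2])
pts=[]
for r in list(range(185,425,3)):
    c=x0+s*(y0-r); j=np.arange(int(c-16),int(c+17)); p=g[r,j]; base=np.median(np.r_[p[:5],p[-5:]])
    wt=np.clip(base-p-20,0,None)
    if wt.sum()>20: pts.append((r,(wt*j).sum()/wt.sum()))
pts=np.array(pts)
for lo,hi in [(185,425),(185,300),(300,425)]:
    q=pts[(pts[:,0]>=lo)&(pts[:,0]<hi)]; k=np.polyfit(q[:,0],q[:,1],1); print("needle ang",np.arctan(-k[0]).round(4),"x@470",np.polyval(k,470).round(1),"x@140",np.polyval(k,140).round(1))
# arc ends per row
for r in range(118,170,6):
    row=g[r,180:420]; d=np.where(row<110)[0]
    if len(d): print(r,180+d.min(),180+d.max(), "ang",np.arctan((180+d.min()-x0)/(y0-r)).round(3),np.arctan((180+d.max()-x0)/(y0-r)).round(3))
# hub
m=(g[440:500,260:340]<110); yy,xx=np.nonzero(cv2.morphologyEx(m.astype(np.uint8),cv2.MORPH_OPEN,np.ones((25,25),np.uint8))); print("hub",260+xx.mean(),440+yy.mean())
# border sides and top
for r in (300,): print([i for i in range(40,560) if (g[r,i]<120)!=(g[r,i-1]<120)])
E
python3 fit.py pics/d3.png 0.22
```

```text
needle ang 0.211 x@470 301.3 x@140 371.9
needle ang 0.2041 x@470 303.0 x@140 371.3
needle ang 0.2124 x@470 301.0 x@140 372.2
118 222 376 ang -0.218 0.213
124 222 375 ang -0.222 0.213
130 224 374 ang -0.22 0.214
136 225 374 ang -0.221 0.218
142 227 373 ang -0.219 0.219
148 228 372 ang -0.22 0.22
154 229 372 ang -0.221 0.224
160 231 372 ang -0.219 0.228
166 363 370 ang 0.204 0.226
hub 300.9166973829709 471.37891632878734
[43, 79, 332, 345, 520, 548]
```

The rectified dial gives the arc at ±0.22 as expected and the needle at about -0.21, just inside the edge. That margin is thin, so I check again from closer, averaged, and for drift.

Emit:
play_rows(plan=[-20, 0, 15, 0, 0, 0, -18, 0, 20, 0, 0, 0, 0, 0, 13, 0, 0, 0, 0, 0, 0, 0, 0, 0, 0, 0, 0, 0, 0, 0, 0, 0, 0, 0, 0, 0])

```text
clock: 16.62
eef_pos: [0.4911, -0.3402, 0.1915]
tool_rot: [-0.001, 1.0, -0.001, 0.001]
ft_force: [0.7, 0.0, -0.7]
grip_width: 0.0431
```

```bash
sed -i 's/^a=dial.*$/a=np.mean([dial("wrist") for _ in range(5)],0).astype(np.uint8)/' dial.py; python3 dial.py d4; python3 fit.py pics/d4.png 0.22
```

```text
wrist 12662 11384 tilt 41.46587743548868
wrist 12684 11399 tilt 41.38341983145055
wrist 12703 11380 tilt 41.399502728049725
wrist 12710 11386 tilt 41.41639182230802
wrist 12723 11398 tilt 41.40919890644259
needle ang 0.216 x@470 299.9 x@140 372.3
needle ang 0.2222 x@470 298.4 x@140 372.9
needle ang 0.2172 x@470 299.9 x@140 372.7
118 221 383 ang -0.221 0.232
124 222 381 ang -0.222 0.23
130 224 380 ang -0.22 0.231
136 225 380 ang -0.221 0.235
142 226 379 ang -0.222 0.236
148 228 378 ang -0.22 0.238
154 229 377 ang -0.221 0.239
160 230 419 ang -0.222 0.367
166 233 419 ang -0.217 0.373
hub 302.46906419180203 471.200309358082
[42, 80, 177, 179, 192, 193, 284, 285, 328, 346, 517]
```

View pics/d4.png

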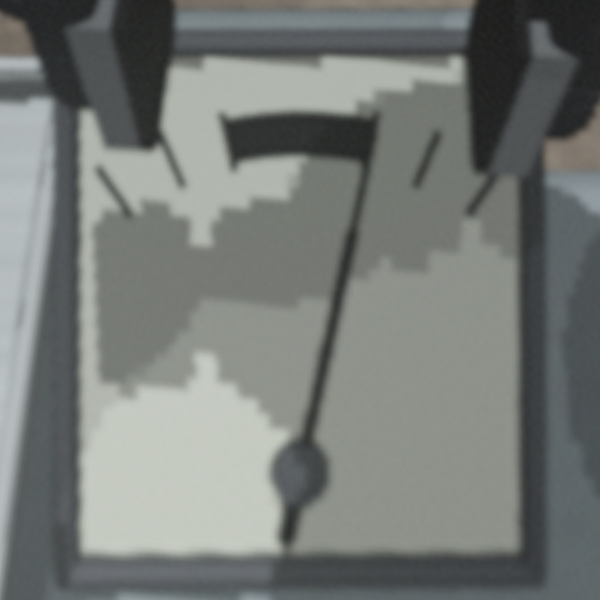

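A closer reading gives -0.216, with the needle's own width straddling the arc's end. That is not a sound "within": my error is about ±0.005. Two nuts come out about 0.57 nut light, while three should read about +0.16, clearly inside and nearer the tin's weight. I add a third and fetch nut D at (0.428, 0.124).

Emit:
play_rows(plan=[0, 0, -35, 0, 0, 0, 3, 14, -15, 0, 0, 0, 6, 45, 0, 0, 0, 0, 6, 45, 0, 0, 0, 0, 6, 45, 0, 0, 0, 0, 6, 45, 0, 0, 0, 0, 6, 45, 0, 0, 0, 0, 6, 45, 0, 0, 0, 0, 6, 45, 0, 0, 0, 0, 6, 45, 0, 0, 0, 0, 6, 45, 20, 0, 0, 0, 6, 45, 40, 0, 0, 0, 0, 0, 40, 0, 0, 0, 0, 0, 40, 0, 0, 0.157, 0, 0, 0, 0, 0, 0, 0, 0, 0, 0, 0, 0], hand=60)

```text
clock: 18.88
eef_pos: [0.4275, 0.1243, 0.1016]
tool_rot: [0.076, 0.997, 0.0, 0.001]
ft_force: [-0.6, -0.1, 0.5]
grip_width: 0.0512
```

Run:
```python
from h import *
c=bot.camera("wrist"); o=bot.get_obs(); print(o["eef_pos"].round(4),R.from_quat(o["tool_rot"]).as_matrix().round(3).tolist(),o["grip_width"])
cv2.imwrite("pics/w9.png",c["frame"])
```

```text
[0.4282 0.1244 0.1021] [[-0.988, 0.153, 0.003], [0.153, 0.988, 0.001], [-0.003, 0.001, -1.0]] 0.051326436288218286
```

View pics/w9.png

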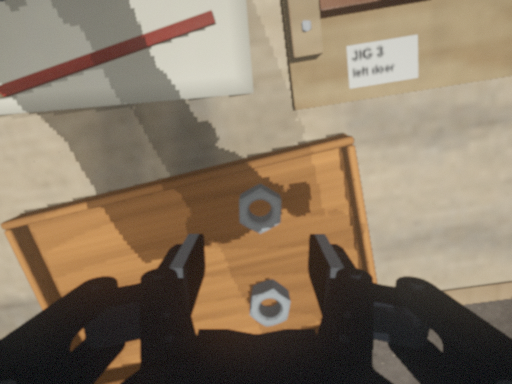

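The nut at (261,209) is centred between the fingers with flats parallel. Descend and grip.

Emit:
play_rows(plan=[0, 0, 25, 0, 0, 0, 0, 0, 25, 0, 0, 0, 0, 0, 18, 0, 0, 0, 0, 0, 14, 0, 0, 0, 0, 0, 0, 0, 0, 0, 0, 0, 0, 0, 0, 0])

```text
clock: 19.68
eef_pos: [0.4279, 0.1242, 0.0192]
tool_rot: [0.077, 0.997, 0.0, 0.001]
ft_force: [-0.1, 0.6, 0.0]
grip_width: 0.0511
```

Emit:
play_rows(plan=[0, 0, 0, 0, 0, 0, 0, 0, 0, 0, 0, 0, 0, 0, 0, 0, 0, 0, 0, 0, 0, 0, 0, 0], hand=0)

```text
clock: 20.18
eef_pos: [0.428, 0.1244, 0.0194]
tool_rot: [0.077, 0.997, 0.0, 0.001]
ft_force: [0.0, 0.4, 5.1]
grip_width: 0.0282
```

Emit:
play_rows(plan=[0, 0, -20, 0, 0, 0, 0, 0, -40, 0, 0, 0, 0, 0, -50, 0, 0, 0, 0, 0, -40, 0, 0, -0.154, 0, 0, 0, 0, 0, 0])

```text
clock: 20.8
eef_pos: [0.4295, 0.1248, 0.1719]
tool_rot: [0.0, 1.0, 0.001, 0.004]
ft_force: [0.0, 0.1, -0.6]
grip_width: 0.0284
```

Emit:
play_rows(plan=[0, -42, 0, 0, 0, 0, 0, -42, 0, 0, 0, 0, 0, -42, 0, 0, 0, 0, 0, -42, 0, 0, 0, 0, 0, -43, 0, 0, 0, 0, 0, -43, 0, 0, 0, 0, 1, -43, 0, 0, 0, 0, 1, -43, 0, 0, 0, 0, 0, 0, 0, 0, 0, 0, 0, 0, 0, 0, 0, 0])

```text
clock: 22.05
eef_pos: [0.4239, -0.2154, 0.1672]
tool_rot: [0.001, 1.0, 0.001, -0.001]
ft_force: [0.3, 1.8, -1.0]
grip_width: 0.0283
```

```bash
python3 look.py w10
```

```text
22.1 [ 0.4241 -0.215   0.1674] 0.028555020230205366
```

View pics/w10.png

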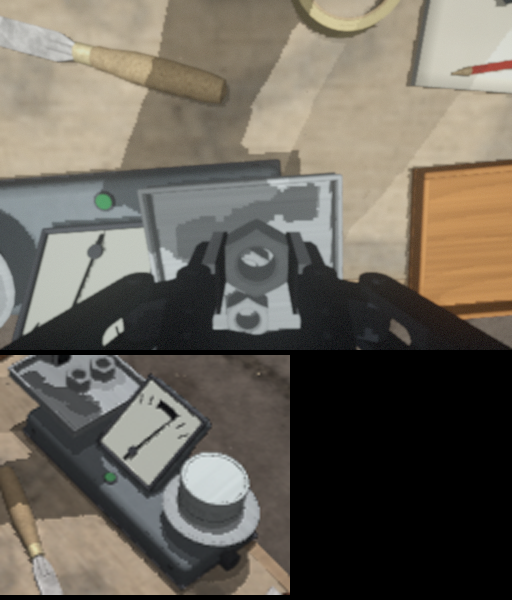

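Emit:
play_rows(plan=[-2.5, 0, 18, 0, 0, 0, 0, 0, 18, 0, 0, 0, 0, 0, 12, 0, 0, 0, 0, 0, 11, 0, 0, 0, 0, 0, 0, 0, 0, 0, 0, 0, 0, 0, 0, 0])

```text
clock: 22.9
eef_pos: [0.4276, -0.2161, 0.1097]
tool_rot: [0.0, 1.0, -0.0, 0.0]
ft_force: [0.5, -0.1, -0.3]
grip_width: 0.0285
```

Emit:
play_rows(plan=[0, 0, 0, 0, 0, 0, 0, 0, 0, 0, 0, 0, 0, 0, 0, 0, 0, 0, 0, 0, -10, 0, 0, 0, 0, 0, -20, 0, 0, 0, 0, 0, -40, 0, 0, 0, 0, 0, -30, 0, 0, 0, 0, 0, -30, 0, 0, 0, -5, -30, 0, 0, 0, 0, -5, -30, 0, 0, 0, 0, -5, -30, 0, 0, 0, 0, -11, -33, 0, 0, 0, 0, 0, 0, 0, 0, 0, 0, 0, 0, 0, 0, 0, 0], hand=50)

```text
clock: 24.65
eef_pos: [0.4529, -0.3386, 0.2395]
tool_rot: [0.0, 1.0, 0.0, -0.0]
ft_force: [-0.7, -0.3, 0.1]
grip_width: 0.0425
```

```bash
python3 look.py w11; python3 dial.py d5; python3 fit.py pics/d5.png -0.165
```

```text
24.7 [ 0.4529 -0.3383  0.2396] 0.042851800578950716
wrist 9020 8100 tilt 41.5006248974773
wrist 9036 8101 tilt 41.50238640799416
wrist 9023 8078 tilt 41.46921702337843
wrist 9030 8101 tilt 41.47098632568945
wrist 9032 8129 tilt 41.50801326701376
needle ang -0.1603 x@470 300.3 x@140 246.9
needle ang -0.161 x@470 300.5 x@140 246.9
needle ang -0.1618 x@470 300.4 x@140 246.6
118 222 375 ang -0.218 0.21
124 222 375 ang -0.222 0.213
130 224 374 ang -0.22 0.214
136 225 373 ang -0.221 0.215
142 226 372 ang -0.222 0.216
148 228 370 ang -0.22 0.214
154 229 369 ang -0.221 0.215
160 231 367 ang -0.219 0.213
166 250 253 ang -0.163 -0.153
hub 301.14207450693937 471.5883856829803
[47, 79, 266, 280, 519, 548]
```

View pics/w11.png

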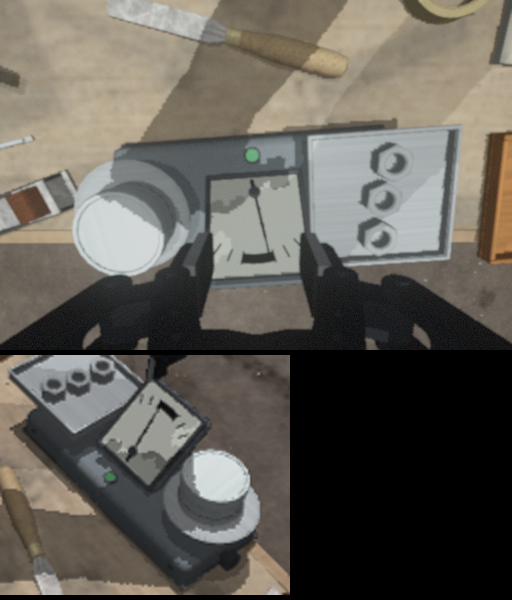

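View pics/d5.png

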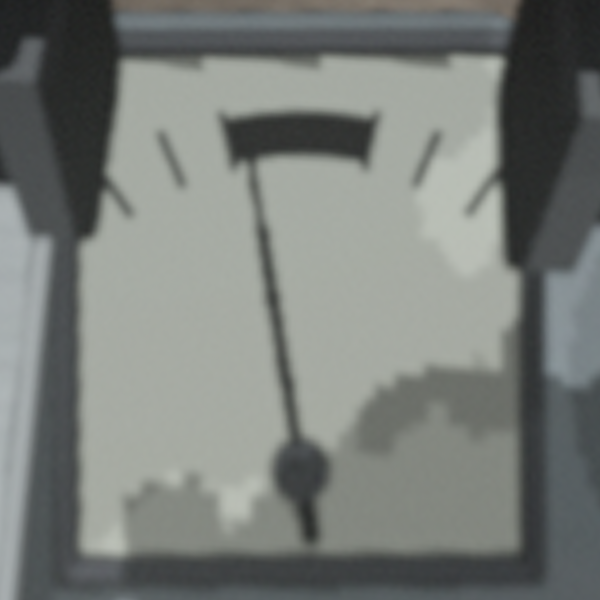

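Needle +0.161, clearly inside the arc, with three nuts flat in the pan at (391,162), (383,198) and (378,237). I back off, let it rest, check once more and hand in.

Emit:
play_rows(plan=[0, 20, -30, 0, 0, 0, 0, 30, -30, 0, 0, 0, 20, 30, -20, 0, 0, 0, 0, 0, 0, 0, 0, 0, 0, 0, 0, 0, 0, 0, 0, 0, 0, 0, 0, 0, 0, 0, 0, 0, 0, 0, 0, 0, 0, 0, 0, 0])

```text
clock: 26.0
eef_pos: [0.4332, -0.2593, 0.3187]
tool_rot: [0.001, 1.0, 0.0, -0.001]
ft_force: [-0.5, -0.1, -0.0]
grip_width: 0.0427
```

Run:
```python
from h import *
f=bot.camera("scene")["frame"]
cv2.imwrite("pics/end.png",cv2.resize(f[100:360,180:420],None,fx=2.3,fy=2.3,interpolation=cv2.INTER_CUBIC))
```

```text
(no output)
```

View pics/end.png

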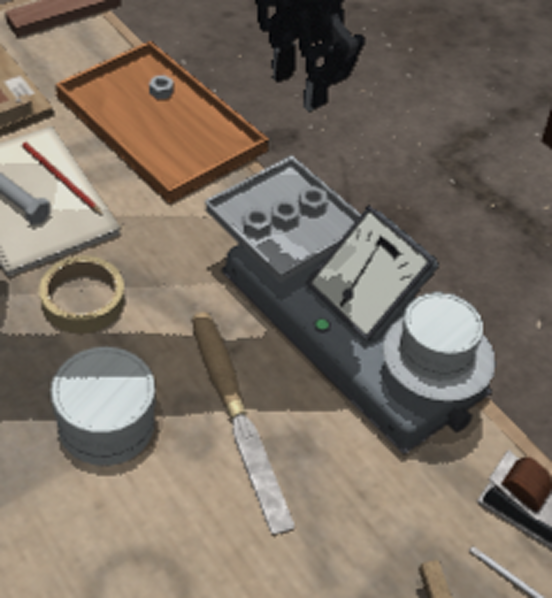

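The last view shows three nuts in the pan at (285,213) and the needle within the arc at (385,245). One nut is left in the tray at (162,87), the tin is on its plate at (443,330), and the chisel is where it was.

```bash
python3 -c "
from workcell import bot
print(bot.job_done())"
```

```text
the job is handed in; nothing more can be done
None
```

I put three nuts in the square pan, one after another, and handed the job in at about 26 s. The needle settled at about +0.16, inside the ±0.22 arc.

- **Why three nuts, not two:** With two nuts my readings were about -0.20 to -0.22, on the very edge of the arc and within my measuring error of it. The last two careful ones were -0.211 and -0.216. I judged that not safely within and added the third. Two may have counted as just within; three is clearly inside and nearer the tin's weight.
- **Last checks:** The final picture shows the fourth nut still in the wooden tray, the small tin on its plate and the chisel where it was. The arm stood clear, touching nothing. No check failed.

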